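Pop out, set and lock the camera monopod's leg at the drinks stall

ROBOT

A 7-joint arm with a two-finger parallel gripper is mounted at the origin on the work surface. World frame = base frame: x ahead of the robot, y to its left, z up, the work surface at z = 0. Lengths are in m, angles in rad, forces in N, time in s.
With the tool pointing down it reaches from about 0.425 to 0.925 m from the base axis. Payload 6.8 kg.
Tool frame: the origin (TCP) lies midway between the tips of the shut fingers; the grasp point (between the pads) lies robot.grasp_offset behind it (robot.grasp_offset is the distance from the TCP to the grasp point, in m); y points along the fingers, z is the direction in which the jaws open and shut, and the axes are right-handed (so a half turn about y gives the same grasp; the last joint's range is limited). The gripper opens to 88 mm and grips with 3 to 60 N. Pads are 20 mm wide; open, the fingers measure 115 mm over their backs; the gripper's body (75 mm by 178 mm) begins 61 mm behind the grasp point.
Start: joints at [-1.45, 0.477, 0.022, 1.555, -0.011, 1.109, -0.083], TCP at [0.153, 0.657, 0.223] pointing down, gripper open.
Joint ranges: [-2.96, 2.96], [-0.34, 2.1], [-1.41, 1.46], [0.24, 2.44], [-1.37, 4.51], [0.17, 1.92], [-2.96, 2.96]. Speed limits (rad/s): [2.39, 2.39, 3.14, 3.14, 3.14, 3.14, 3.14].

INTERFACE

Orientations are given as a 3x3 rotation matrix whose columns are the frame's x, y, z axes.
In Python, from cell import robot, eyes gives the robot as it stands.
- The arm moves only by the tool send_rows, never from a script. Its argument "motion" is one flat list of numbers, 5 for each row, row after row: the closure, from 0 (fully open) to 1 (shut), then the shift along the tool's x, y, z in m, then the turn about the tool's y in degrees. In form: [fingers, dx, dy, dz, turn, fingers, dx, dy, dz, turn, ...]. A call has 1 to 20 rows; each row is the pose to reach, as a shift and turn from the pose commanded when the call began, along the tool's axes at that moment; what a row does not reach only later rows make up. A row lasts 1/10 s, in which the tool goes at most 50 mm and 8.59 degrees, less where a joint would pass 70% of its speed; a pose out of reach is approached as far as the arm can. A call with a gripper value outside its range is refused whole. The fingers move at their own pace and stop on an object; "squeeze" is the grip in N (left out, the last holds). Time passes only in rows, so rows that repeat a pose let the fingers close. It gives the time, the measured TCP pose, the force and the opening at its end, in the units of the state.
- robot.observe(): the state, without advancing time (a new reading comes with each control period).
- eyes.read_camera(name): name is "scene" or "side" or "wrist"; returns the picture (400x640x3 uint8, red, green, blue); there is no depth.
- eyes.calibration(name): a dict with "vfov" (degrees; the focal length in pixels is half the picture's height over the tangent of half this angle, whatever the lens; pixels are square), "cx", "cy" (the principal point, pixels), "extrinsics" (4x4, takes a point from camera to world coordinates). Camera axes: x right, y up, looking along -z (the intrinsics and any distortion apply to the point x, -y, -z); pixel columns grow to the right and rows downward; lengths in m; the calibration is good to about 2 mm. A picture is of the moment at which its call begins: read the wrist's pose just before it. calibration takes no time and is no camera call; for the wrist camera it gives the pose at the moment of the call.
- robot.close_job(): hands the job in, once; it reports no verdict.
The state is a dict: "time": time; "joint_positions": joint angles; "qvel": joint speeds; "joint_torque": joint torques, N m; "eef_pos": TCP position; "orientation": TCP orientation; "wrist_force": force on the tool from outside, world axes, zero at the start; "ft_torque": the same for the moment, N m; "finger_gap": opening from 0.0 (shut) to 1.0 (fully open).
Only numpy, scipy, OpenCV 4.12 (cv2) and the standard library are available. Lean on these libraries where they do the work, as an engineer would, in place of code of your own. Each camera call takes 0.05 s, during which the arm holds its last target. There are 200 camera calls.

TASK

Get the camera monopod on the stall table to length: squeeze the yellow trigger against its black pistol grip so that the spring-loaded leg pops all the way out, and let the trigger go. Then push the leg back in by its blue thumb tab until the end face of its black rubber foot is level with the red pointer, and while holding it there pinch the orange cam lever, still open until then, fully shut against the leg. Finish while holding: keep the lever firmly pinched to the leg and the foot at the pointer, and leave the cup, jar and lens cap that stand by the monopod where they are.

Things in the scene. Friction and masses are not known exactly. Their poses are not given: they have to be found in the camera images.
- stand: Fixed monopod assembly, lying level on an 80 x 360 x 12 mm base plate. Origin on the table surface; y axis parallel to the monopod, pointing the way the leg comes out; z up. The monopod's axis is at x = 0, 80 mm above the table. At y = -200 mm, x = 0 a black pistol grip (24 x 24 mm in plan) stands upright from 95 to 200 mm above the table. Axes named below are parallel to the stand's.
- trigger (a joint): Angle of the yellow trigger, rad: 0 at rest, up to 0.28 as its upper part is squeezed towards the pistol grip (towards -y). Sprung: returns to 0 by itself; takes about 4 N to start and 9 N fully squeezed. From about 0.13 on its catch lets the leg go.
- trigger_pad (a point): Middle of the yellow trigger blade at the height to squeeze it, 165 mm above the table. The blade is 9 mm thick (y), 18 mm wide (x), its top 196 mm above the table; it hinges about a line along x, 50 mm below this point. At rest 15 mm of gap lie between blade and pistol grip; grip and blade together measure 48 mm at rest, about 34 mm squeezed; pinch them along y from above.
- leg: The sliding leg. Origin on its axis, in the middle of its grey collar (24 x 80 x 36 mm in x, y, z). Starts stowed, held by the trigger's catch; once let go a spring drives it 110 mm along +y to its stop. Pushing it back takes 3 to 6 N, and it springs out again when let go. Beyond the collar (+y) a 22 mm tube and the rubber foot, 30 mm across, 20 mm long.
- leg_grip (a point): Moves with the leg: the point midway between the fingers for pinching lever and collar together along x, one finger just beyond the tab; 4 mm to +x and 5 mm to +y of the leg's origin, 80 mm above the table. Lever and collar together measure 32 mm here with the lever shut, about 50 mm at most with it open.
- leg_tip (a point): Centre of the end face of the leg's rubber foot, 185 mm to +y of the leg's origin.
- lever (a joint): Angle of the orange cam lever, rad: 0 shut, flat against the collar's +x side; starts 0.30 to 0.42 open; stays where it is left (needs about 4 N at the pinching point).
- lever_tip (a point): Free end of the lever, in the middle of its thickness. The lever is 84 mm long, 8 mm thick, 28 mm high, and hinges about an upright line 16 mm to +x and 30 mm to -y of the leg's origin, free end towards +y.
- mark (a point): Tip of the thin (3 mm) red pointer of the fixed length gauge, 20 mm to +x of the monopod's axis, 80 mm above the table. The foot's end face is level with it when both have the same y in the stand's frame: 45 to 80 mm further out than the stowed foot, so 30 to 65 mm back in from the popped-out foot.
- cup_a: Loose white paper cup, 78 mm across, 92 mm high, origin at its underside; stands beside the monopod. Leave alone.
- jar: Loose jar with a green lid, 64 mm across, 100 mm high, origin at its underside; stands beside the monopod. Leave alone.
- lens_cap: Loose black lens cap, disc 62 mm across, 12 mm high, origin at its underside; lies beside the monopod. Leave alone.
- tab (a point): Middle of the +y face of the blue thumb tab, which a finger standing there pushes towards -y to push the leg in. The tab is a plate 8 mm thick (y), 37 mm long (x), 32 mm high (z), sticking out of the collar's -x side; this point lies 30 mm to -x and 12 mm to -y of the leg's origin.
Mind the look-alikes: they are no part of the job. There is more than one size of the part that bears mark; the job needs the middle-sized.

How it is judged:
By the outcome, as a careful person would: the job done as asked, in the order asked, and still so for the second after the job is handed in, while the arm keeps its last pose, push and grip.
It also fails if it takes over 45 s, if anything falls off the work surface, if the arm or the gripper's body presses on something with over 40 N, if the wrist force passes 120 N, or if a joint passes its speed limit or range.

## Working session

There is one attempt and no reset: what is moved stays moved. The work goes in short steps, Python scripts to look and compute and a tool call to move; the robot and the scene stay as the last step left them, time stands still between calls to the robot, and variables do not carry over. Pictures are saved under pics/ and viewed, about 8 in all and at most 12, crops included, and the job is handed in when it is done.

Besides the shell and the picture viewer there is one more tool, called after "Emit:" by a JSON object that holds its "fn" and its "kwargs", one argument or row to a line. send_rows: Moves the arm, as the interface text tells. Its arguments: {"type":"object","properties":{"motion":{"type":"array"},"squeeze":{"type":"number"}},"required":["motion"]}

```bash
mkdir -p pics; ls; cat > h.py <<'E'
import numpy as np, cv2
from cell import robot, eyes
def shot(n,f):
    im=eyes.read_camera(n); cv2.imwrite(f'pics/{f}.png',im[:,:,::-1]); return im
def ray(c,u,v):
    f=200/np.tan(np.radians(c['vfov'])/2); E=np.array(c['extrinsics'])
    d=E[:3,:3]@np.array([(u-c['cx'])/f,-(v-c['cy'])/f,-1]); return E[:3,3],d/np.linalg.norm(d)
def onz(c,u,v,z):
    o,d=ray(c,u,v); return o+d*(z-o[2])/d[2]
def proj(c,p):
    f=200/np.tan(np.radians(c['vfov'])/2); E=np.array(c['extrinsics'])
    q=E[:3,:3].T@(np.array(p)-E[:3,3]); return np.array([c['cx']-f*q[0]/q[2],c['cy']+f*q[1]/q[2]])
def tri(r1,r2):
    A=[];b=[]
    for o,d in (r1,r2):
        P=np.eye(3)-np.outer(d,d);A.append(P);b.append(P@o)
    return np.linalg.solve(A[0]+A[1],b[0]+b[1])
E
python3 - <<'E'
from h import *
np.set_printoptions(precision=4,suppress=True)
print(robot.observe(), robot.grasp_offset)
for n in('scene','side','wrist'):
    print(n,eyes.calibration(n)); shot(n,n+'0')
E
```

```text
pics
{'time': 0.0, 'joint_positions': array([-1.4501,  0.4778,  0.0224,  1.5564, -0.0115,  1.1093, -0.0831]), 'qvel': array([ 0.0001, -0.    ,  0.0005,  0.0004, -0.0003,  0.0011, -0.0001]), 'joint_torque': array([  0.0001, -58.2859,   1.5346, -27.2608,  -0.0544,   0.0172,
         0.0002]), 'eef_pos': array([0.153 , 0.6568, 0.2217]), 'orientation': array([[ 0.9739, -0.0003,  0.2268],
       [-0.2268, -0.0018,  0.9739],
       [ 0.0002, -1.    , -0.0018]]), 'wrist_force': array([-0.3164, -0.1662, -0.0607]), 'ft_torque': array([-0.0167,  0.0604,  0.0087]), 'finger_gap': 1.0006588917885466} 0.0187
scene {'vfov': 45.9978463460584, 'cx': 323.2028408440534, 'cy': 202.33115856533848, 'extrinsics': array([[ 0.3024, -0.6161,  0.7273,  1.4176],
       [ 0.9532,  0.1961, -0.2302, -0.2169],
       [-0.0008,  0.7629,  0.6465,  0.8949],
       [ 0.    ,  0.    ,  0.    ,  1.    ]])}
side {'vfov': 53.08092806605637, 'cx': 320.4346389838709, 'cy': 208.50904001946512, 'extrinsics': array([[-0.9891,  0.0881, -0.1183,  0.4083],
       [-0.1466, -0.6756,  0.7225,  0.7671],
       [-0.0163,  0.7319,  0.6812,  0.7867],
       [ 0.    ,  0.    ,  0.    ,  1.    ]])}
wrist {'vfov': 61.547617117058465, 'cx': 320.7931581149833, 'cy': 201.6211883118266, 'extrinsics': array([[ 0.2276, -0.9423, -0.2456,  0.0866],
       [ 0.9738,  0.22  ,  0.058 ,  0.672 ],
       [-0.0006, -0.2523,  0.9676,  0.3823],
       [ 0.    ,  0.    ,  0.    ,  1.    ]])}
```

View pics/scene0.png

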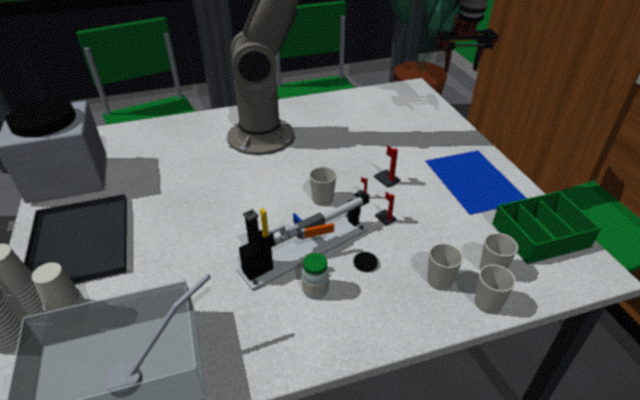

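View pics/side0.png

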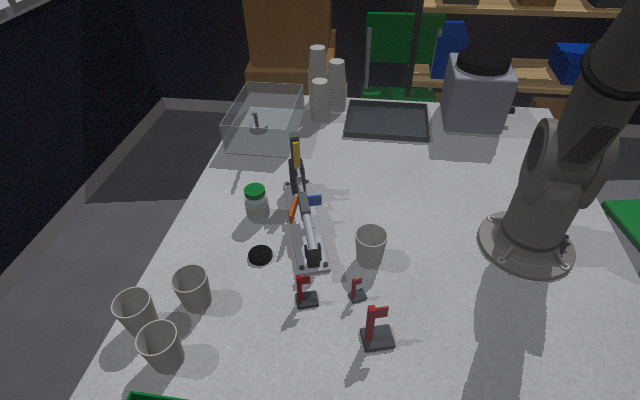

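Scene: black grip (255,225), yellow trigger (264,222), orange lever (318,230), blue tab (297,218), foot (358,208), jar (315,275), cap (366,262), cup (322,185). Candidates for the mark, all red pointers: (364,185) small, (390,207) middle, (392,165) large; in the side view (357,290), (305,290) and (377,328). I take the middle one and check it in a crop.

```bash
python3 - <<'E'
from h import *
a=cv2.imread('pics/scene0.png')[140:300,225:425]; b=cv2.imread('pics/side0.png')[125:345,240:400]
a=cv2.resize(a,(500,400),interpolation=cv2.INTER_CUBIC)
b=cv2.resize(b,(291,400),interpolation=cv2.INTER_CUBIC)
cv2.imwrite('pics/crop0.png',np.hstack([a,b]))
def blobs(n,lo,hi,box):
    im=cv2.imread(f'pics/{n}0.png'); h=cv2.cvtColor(im,cv2.COLOR_BGR2HSV)
    m=cv2.inRange(h,lo,hi)
    if lo[0]==0 and hi[0]<6: m|=cv2.inRange(h,(172,lo[1],lo[2]),(180,255,255))
    x0,y0,x1,y1=box; k=np.zeros_like(m); k[y0:y1,x0:x1]=m[y0:y1,x0:x1]
    N,L,s,c=cv2.connectedComponentsWithStats(k)
    for i in range(1,N):
        if s[i,4]>12:
            p=np.argwhere(L==i)[:,::-1]; r=cv2.minAreaRect(p.astype(np.float32))
            print(n,s[i],c[i].round(1),cv2.boxPoints(r).round(1).tolist())
B={'scene':(225,130,425,300),'side':(230,120,410,360)}
for col,lo,hi in(('red',(0,120,50),(5,255,255)),('orange',(6,150,80),(18,255,255)),('yellow',(19,120,80),(34,255,255)),('blue',(105,120,50),(130,255,255))):
    print(col)
    for n in B: blobs(n,lo,hi,B[n])
E
```

```text
red
scene [387 146  10  35 176] [391.7 162. ] [[384.79998779296875, 179.6999969482422], [387.5, 146.0], [396.3999938964844, 146.6999969482422], [393.70001220703125, 180.39999389648438]]
scene [362 178   5  16  31] [364.3 184.3] [[362.0, 178.0], [366.0, 178.0], [366.0, 193.0], [362.0, 193.0]]
scene [386 193   8  27 105] [389.4 204.9] [[386.0, 193.0], [393.0, 193.0], [393.0, 219.0], [386.0, 219.0]]
side [296 275  14  26 171] [301.1 284.4] [[296.0, 275.0], [309.0, 275.0], [309.0, 300.0], [296.0, 300.0]]
side [352 278  10   5  17] [355.3 279.6] [[351.8999938964844, 279.0], [361.0, 277.8999938964844], [361.3999938964844, 281.1000061035156], [352.29998779296875, 282.20001220703125]]
side [368 305  20   7  69] [375.2 307.8] [[368.0, 305.0], [387.0, 305.0], [387.0, 311.0], [368.0, 311.0]]
orange
scene [305 224  28  13 244] [318.3 229.4] [[303.3999938964844, 227.6999969482422], [331.5, 221.6999969482422], [333.3999938964844, 230.8000030517578], [305.3999938964844, 236.8000030517578]]
side [289 197   8  26  77] [292.3 208.8] [[287.20001220703125, 221.3000030517578], [293.3999938964844, 196.39999389648438], [297.20001220703125, 197.3000030517578], [290.8999938964844, 222.1999969482422]]
yellow
scene [260 208   8  28 123] [263.8 221.9] [[259.8999938964844, 208.1999969482422], [265.1000061035156, 207.6999969482422], [267.3999938964844, 234.6999969482422], [262.29998779296875, 235.1999969482422]]
side [292 141   8  28 153] [295.9 153.6] [[291.8999938964844, 141.39999389648438], [297.8999938964844, 140.8000030517578], [300.20001220703125, 167.5], [294.20001220703125, 168.10000610351562]]
blue
scene [293 214   9   9  46] [296.4 218.5] [[290.0, 217.0], [294.0, 213.0], [301.0, 220.0], [297.0, 224.0]]
side [308 195  13   4  26] [313.8 196.1] [[307.8999938964844, 196.0], [319.8999938964844, 194.3000030517578], [320.20001220703125, 196.5], [308.20001220703125, 198.3000030517578]]
```

View pics/crop0.png

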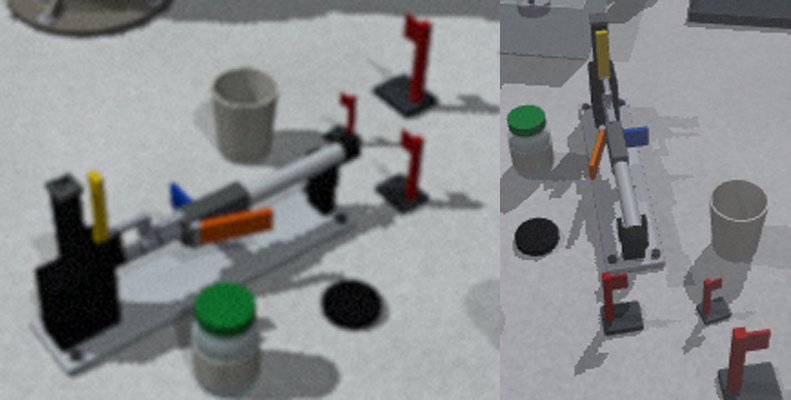

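The crop confirms it: the middle-sized pointer, scene (390,207) and side (303,284), stands just beyond the foot on the lever side. Small and large ones are further off, on the tab side. Now positions.

```bash
python3 - <<'E'
from h import *
np.set_printoptions(precision=4,suppress=True)
S=eyes.calibration('scene');D=eyes.calibration('side')
for n,c,pts in(('scene',S,[(253,289.6),(367,227),(238.2,268.8)]),('side',D,[(285,184.4),(298.9,273),(330.2,269.7)])):
    for p in pts: print(n,p,onz(c,*p,.012))
def T(a,b): return tri(ray(S,*a),ray(D,*b))
print('yellow top',onz(S,262.5,208,.196),onz(D,294.8,141,.196))
print('grip top', onz(S,251,214.5,.200), onz(D,294.3,138,.200))
print('mid ptr top',T((388.5,193),(298,275)))
print('ptr tip z80',onz(D,309,278,.08),onz(S,386,195,.08))
print('orange c',T((318.3,229.4),(292.3,208.8)),'far end',T((332.5,226),(289,222)))
print('blue c',T((296.4,218.5),(313.8,196.1)))
E
```

```text
scene (253, 289.6) [ 0.6798 -0.1588  0.012 ]
scene (367, 227) [0.5599 0.1799 0.012 ]
scene (238.2, 268.8) [ 0.6038 -0.1811  0.012 ]
side (285, 184.4) [ 0.6657 -0.1473  0.012 ]
side (298.9, 273) [0.561  0.1791 0.012 ]
side (330.2, 269.7) [0.4872 0.1589 0.012 ]
yellow top [ 0.6086 -0.1049  0.196 ] [ 0.6168 -0.1105  0.196 ]
grip top [ 0.6271 -0.1344  0.2   ] [ 0.6195 -0.1184  0.2   ]
mid ptr top [0.5424 0.2466 0.0987]
ptr tip z80 [0.5232 0.2412 0.08  ] [0.5234 0.2456 0.08  ]
orange c [0.6017 0.0296 0.083 ] far end [0.5998 0.0704 0.0786]
blue c [ 0.5536 -0.015   0.0918]
```

```bash
cat >> h.py <<'E'
def to(p,ang):
    s=robot.observe(); R=s['orientation']; d=R.T@(np.array(p)-s['eef_pos'])
    a=np.degrees(np.arctan2(R[1,2],R[0,2])); t=-((ang-a+180)%360-180)
    print('shift',d.round(4),'turn',round(t,2))
E
python3 - <<'E'
from h import *
to((.153,.657,.31),76.9); to((.45,.42,.31),0); to((.625,-.122,.31),-71)
E
```

```text
shift [ 0.     -0.0881 -0.0001] turn -0.01
shift [ 0.343  -0.0878 -0.1636] turn 76.89
shift [ 0.6364 -0.0871 -0.6518] turn 147.89
```

Emit:
{"fn": "send_rows", "kwargs": {
  "motion": [0, 0, -0.045, 0, 0, 0, 0.02, -0.088, -0.01, 8, 0, 0.06, -0.088, -0.03, 16, 0, 0.11, -0.088, -0.05, 24, 0, 0.15, -0.088, -0.07, 32, 0, 0.2, -0.088, -0.09, 40, 0, 0.25, -0.088, -0.11, 48, 0, 0.3, -0.088, -0.14, 56, 0, 0.343, -0.088, -0.164, 64, 0, 0.37, -0.088, -0.205, 72, 0, 0.395, -0.088, -0.247, 80, 0, 0.42, -0.088, -0.29, 88, 0, 0.445, -0.088, -0.33, 96, 0, 0.47, -0.088, -0.37, 104, 0, 0.495, -0.088, -0.41, 112, 0, 0.52, -0.088, -0.455, 120, 0, 0.545, -0.088, -0.495, 128, 0, 0.57, -0.088, -0.54, 136, 0, 0.6, -0.088, -0.58, 144, 0, 0.62, -0.088, -0.62, 148]
}}

```text
time: 2.15
eef_pos: [0.6171, -0.0884, 0.3104]
orientation: [[-0.947, 0.0, 0.32], [-0.32, -0.0, -0.947], [-0.0, -1.0, 0.0]]
wrist_force: [0.3, 0.2, 0.1]
finger_gap: 0.997
```

```bash
python3 - <<'E'
from h import *
np.set_printoptions(precision=4,suppress=True)
c=eyes.calibration('wrist'); im=shot('wrist','w1'); print(c['extrinsics'])
E
```

```text
[[ 0.3195  0.9167  0.2399  0.6828]
 [-0.9476  0.3093  0.0797 -0.0671]
 [-0.0011 -0.2528  0.9675  0.4709]
 [ 0.      0.      0.      1.    ]]
```

View pics/w1.png

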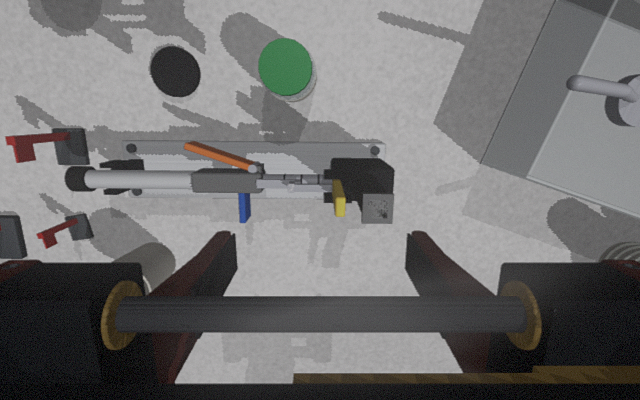

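Wrist view, right = stand -y, up = stand +x: grip top (378,209), yellow trigger top (341,212), lever (220,157), tab (244,207), collar (225,180), foot (78,179), middle-sized pointer (25,145).

```bash
python3 - <<'E'
from h import *
np.set_printoptions(precision=4,suppress=True)
c=eyes.calibration('wrist')
A=onz(c,125,141.5,.012);B=onz(c,385,139.5,.012)
y=(A-B)[:2];print('base edge len',np.linalg.norm(y)); y/=np.linalg.norm(y); x=np.array([y[1],-y[0]])
print('y',y,'yaw',np.degrees(np.arctan2(x[1],x[0])))
im=cv2.imread('pics/w1.png');h=cv2.cvtColor(im,cv2.COLOR_BGR2HSV)
m=cv2.inRange(h,(19,120,80),(34,255,255));m[260:]=0
p=np.argwhere(m)[:,::-1];print('yellow',p.min(0),p.max(0))
# grip top: grey speckle: brightness
g=im[195:226,355:400].mean(2);print(g.mean(1).round()[::2],g.mean(0).round()[::2])
O=B[:2]
def st(n,u,v,z):
    P=onz(c,u,v,z)[:2];print(n,P,'x,y',(P-O)@x+.04,(P-O)@y)
st('grip top',378,209,.2); st('yellow top',342,213,.196); st('axis foot',72,179,.08);st('collar +x',225,168,.098);st('collar -x',225,191.5,.098)
st('collar end',193,180,.098);st('collar end2',258,180,.098);st('footface',65,179,.08);st('tab face',239.5,205,.08);st('lever tip',186,146,.094);st('mark?',10,157,.08);st('mark',14,160,.08)
st('cup',150,262,.09)
E
```

```text
base edge len 0.3504050811362626
y [-0.3144  0.9493] yaw 18.325314065378084
yellow [333 180] [345 216]
[103. 103. 103. 108. 111. 113. 117. 117. 118. 118. 116. 119. 122. 122.
 134. 167.] [132. 127. 109.  77. 104. 107. 109. 110. 110. 112. 112. 113. 110. 106.
 104. 103. 108. 111. 109. 144. 171. 171. 172.]
grip top [ 0.6236 -0.1481] x,y -0.0034827479267540012 0.039792486928649055
yellow top [ 0.6099 -0.121 ] x,y -0.00792637820615158 0.06977006997163178
axis foot [0.5215 0.1773] x,y 0.0019529394563145216 0.3807559229394614
collar +x [0.5938 0.0049] x,y 0.01637770691015917 0.19440298101565187
collar -x [ 0.5676 -0.0015] x,y -0.010562979259791841 0.19654481335586368
collar end [0.5695 0.036 ] x,y 0.0030364252655265614 0.2315366839559726
collar end2 [ 0.5919 -0.0337] x,y 0.0024381599843866994 0.1582754249115594
footface [0.519  0.1851] x,y 0.002019990510948304 0.3889817508756374
tab face [ 0.5511 -0.0185] x,y -0.03150462929987723 0.18560449995780734
lever tip [0.6036 0.0529] x,y 0.040711804607780254 0.236854205380215
mark? [0.5257 0.2488] x,y 0.02839894725724225 0.4473166153783342
mark [0.5236 0.2441] x,y 0.024887590217673623 0.44352918644505845
cup [0.4504 0.0665] x,y -0.10041532278250803 0.29794031792556547
```

```bash
python3 - <<'E'
from h import *
np.set_printoptions(precision=4,suppress=True)
c=eyes.calibration('wrist');S=eyes.calibration('scene');D=eyes.calibration('side')
print(onz(c,125,141.5,.012),onz(c,385,139.5,.012))
def T(n,s,d,w):
    A=[];b=[]
    rs=[(cc,p) for cc,p in((S,s),(D,d),(c,w)) if p]
    for cc,p in rs:
        o,v=ray(cc,*p);P=np.eye(3)-np.outer(v,v);A.append(P);b.append(P@o)
    X=np.linalg.solve(sum(A),sum(b));print(n,X,[(proj(cc,X)-p).round(1).tolist() for cc,p in rs])
T('yel top',(262.5,208),(294.8,141),(340.5,214))
T('yel top no w',(262.5,208),(294.8,141),None)
T('orange tip',(332.5,224.5),(289.5,221),(186,146))
T('foot',(364,200),None,(68,179))
T('base far',(367,227),(298.9,273),(125,141.5))
T('base near',(253,289.6),None,(385,139.5))
T('lid',(315,262),(254.5,190),(285.5,67))
E
```

```text
[0.5672 0.1605 0.012 ] [ 0.6774 -0.1722  0.012 ]
yel top [ 0.6135 -0.1111  0.1999] [[-2.4, 0.6], [1.2, -1.3], [-7.9, -7.0]]
yel top no w [ 0.6149 -0.1052  0.2004] [[0.3, 0.3], [0.2, -0.3]]
orange tip [0.5991 0.0654 0.0788] [[-0.5, 2.8], [1.5, -1.7], [-6.4, -0.9]]
foot [0.5182 0.1844 0.0745] [[0.2, -0.2], [0.9, -0.0]]
base far [0.5622 0.1733 0.0065] [[-2.0, 2.5], [0.1, -0.5], [-7.8, 0.2]]
base near [ 0.6794 -0.1651  0.0153] [[-2.8, -0.4], [-4.0, -3.0]]
lid [ 0.7155 -0.0207  0.0938] [[-2.6, 1.8], [0.1, -0.9], [-7.9, -1.7]]
```

```bash
python3 - <<'E'
from h import *
np.set_printoptions(precision=4,suppress=True)
s=robot.observe();R=s['orientation'];p=s['eef_pos'];print(p)
out=[]
for n in('scene','side'):
    im=shot(n,n+'1')[:,:,::-1].copy();c=eyes.calibration(n)
    u=[proj(c,p+R[:,2]*k) for k in(-.0575,0,.0575)];print(n,u)
    v=np.array(u).mean(0).astype(int);x0=max(v[0]-70,0);y0=max(v[1]-80,0)
    k=cv2.resize(im[y0:y0+140,x0:x0+140],(390,390),interpolation=cv2.INTER_CUBIC)
    for q in u: cv2.circle(k,tuple(((q-[x0,y0])*390/140).astype(int)),3,(0,255,0),-1)
    print(x0,y0);out.append(k)
cv2.imwrite('pics/g1.png',np.hstack(out))
c=eyes.calibration('wrist');print([proj(c,p+R[:,2]*k) for k in(-.044,0,.044)])
E
```

```text
[ 0.6164 -0.0986  0.3109]
scene [array([284.9446, 159.212 ]), array([261.6305, 168.2928]), array([237.0703, 177.859 ])]
191 88
side [array([294.0077, 115.7134]), array([291.2181, 103.7186]), array([288.6558,  92.7012])]
221 24
[array([247.1733, 255.2347]), array([332.6393, 256.0831]), array([418.2331, 256.9327])]
```

View pics/g1.png

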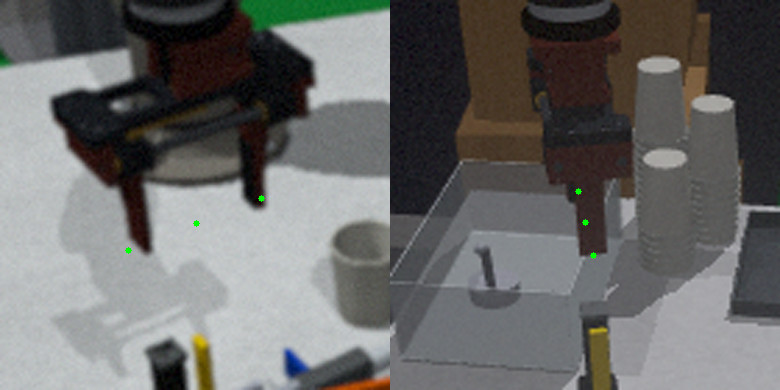

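```bash
python3 - <<'E'
from h import *
np.set_printoptions(precision=4,suppress=True)
for i in range(4):
    s=robot.observe();c=eyes.calibration('wrist');print(s['time'],s['joint_positions'],s['qvel'],s['eef_pos'],np.array(c['extrinsics'])[:3,3]); eyes.read_camera('wrist')
E
```

```text
2.3 [-0.5469  0.4064  0.8224  1.6186 -0.3076  1.2527 -0.9161] [-0.0564 -0.0183 -0.0643  0.0122 -0.0115  0.003  -0.0043] [ 0.6158 -0.0916  0.3105] [ 0.6817 -0.0702  0.4709]
2.35 [-0.5495  0.4058  0.8199  1.619  -0.308   1.2528 -0.9163] [-0.0448 -0.0113 -0.0422  0.0065 -0.0058  0.0016 -0.0004] [ 0.616  -0.0885  0.3103] [ 0.6819 -0.0671  0.4707]
2.4 [-0.5513  0.4053  0.8183  1.6193 -0.3082  1.2528 -0.9163] [-0.0287 -0.0097 -0.0197  0.0037 -0.0005 -0.0012 -0.0004] [ 0.6161 -0.0866  0.3102] [ 0.6819 -0.0651  0.4707]
2.45 [-0.5524  0.4049  0.8177  1.6194 -0.3081  1.2528 -0.9163] [-0.017  -0.0061 -0.0075 -0.0008  0.0013  0.0009  0.0003] [ 0.6162 -0.0855  0.3102] [ 0.682  -0.064   0.4707]
```

The arm was still settling during the wrist picture, and I used a later pose, which explains the 10 mm disagreement. I'll retake it now that it's settled.

```bash
python3 - <<'E'
from h import *
import json
np.set_printoptions(precision=4,suppress=True)
for i in range(3): eyes.read_camera('wrist')
c=eyes.calibration('wrist'); shot('wrist','w2'); s=robot.observe(); print(s['eef_pos'],s['qvel'].round(3))
json.dump({k:np.array(v).tolist() for k,v in c.items()},open('w2.json','w'))
im=cv2.imread('pics/w2.png')
# shift vs w1
a=cv2.imread('pics/w1.png',0)[:225];b=cv2.cvtColor(im,cv2.COLOR_BGR2GRAY)[:225]
sh=cv2.phaseCorrelate(np.float32(a),np.float32(b))[0];print(sh)
S=eyes.calibration('scene');D=eyes.calibration('side')
def T(n,s,d,w):
    A=[];b=[]
    rs=[(cc,p) for cc,p in((S,s),(D,d),(c,np.add(w,sh)))]
    for cc,p in rs:
        o,v=ray(cc,*p);P=np.eye(3)-np.outer(v,v);A.append(P);b.append(P@o)
    X=np.linalg.solve(sum(A),sum(b));print(n,X,[(proj(cc,X)-p).round(1).tolist() for cc,p in rs])
T('yel top',(262.5,208),(294.8,141),(340.5,214))
T('base far',(367,227),(298.9,273),(123,141.5))
T('lid',(315,262),(254.5,190),(285.5,67))
A=onz(c,123+sh[0],141.5+sh[1],.012);B=onz(c,386+sh[0],139.5+sh[1],.012)
y=(A-B)[:2];print('base',A,B,np.linalg.norm(y)); y/=np.linalg.norm(y); x=np.array([y[1],-y[0]])
print('yaw',np.degrees(np.arctan2(x[1],x[0])))
for n,u,v,z in(('grip top',378,209,.2),('yellow top',340.5,214,.196),('foot face',65,179,.08),('collar',225.5,180,.098),('tab face',239.5,205,.08),('lever tip',186,146,.094),('mark',14,160,.08),('cup',150,262,.09)):
    P=onz(c,u+sh[0],v+sh[1],z)[:2];print(n,P,(P-B[:2])@x+.04,(P-B[:2])@y)
E
```

```text
[ 0.6163 -0.0857  0.3107] [ 0.007  0.     0.004 -0.001 -0.     0.001 -0.001]
(3.0327744151448996, 0.13137976797095519)
yel top [ 0.6134 -0.1062  0.2004] [[-0.3, -0.0], [0.9, -0.4], [-1.0, -3.4]]
base far [0.5609 0.1777 0.0109] [[-0.6, 0.7], [0.2, -0.2], [-2.3, -0.3]]
lid [ 0.7147 -0.0149  0.0962] [[-0.3, 0.3], [-0.2, -0.1], [-1.1, 0.5]]
base [0.5617 0.1741 0.012 ] [ 0.6799 -0.1608  0.012 ] 0.3551782436180037
yaw 19.436926385575834
grip top [ 0.6252 -0.1363] -0.0034593797208781057 0.04138874300833634
yellow top [ 0.6098 -0.1087] -0.00882287100341092 0.07254096402374141
foot face [0.5136 0.1957] 0.0017605783507248507 0.391586312420731
collar [0.5794 0.0119] 0.0026257908945604633 0.1963426802375105
tab face [ 0.5502 -0.0084] -0.031622847310341255 0.1868833336318609
lever tip [0.6012 0.0643] 0.04064190217168396 0.23851087316205313
mark [0.5168 0.2554] 0.024706991917457573 0.4467789050339881
cup [0.4474 0.0748] -0.10088215467230635 0.2995927901580732
```

View pics/w2.png

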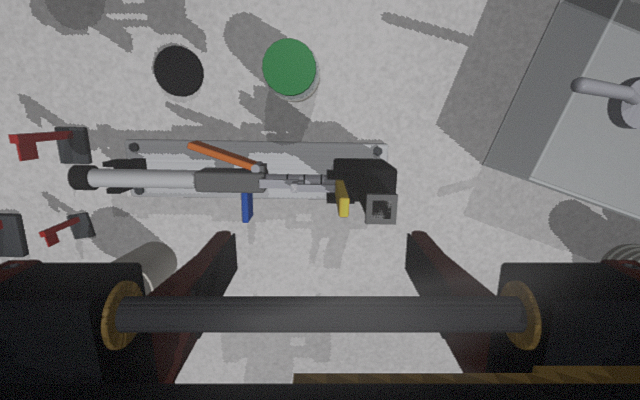

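Settled: all three views now agree within about 2 mm. Stand yaw ≈ 19°, grip centre ≈ (0.627,-0.1355), leg origin ≈ (0.577,0.011).

```bash
python3 - <<'E'
from h import *
to((.6254,-.131,.31),-71); to((.6254,-.131,.146),-71)
E
```

```text
shift [0.0062 0.0007 0.0458] turn 0.02
shift [0.0063 0.1647 0.0459] turn 0.02
```

Emit:
{"fn": "send_rows", "kwargs": {
  "motion": [0, 0.002, 0, 0.015, 0, 0, 0.004, 0, 0.03, 0, 0, 0.006, 0, 0.045, 0, 0, 0.006, 0, 0.045, 0, 0, 0.006, 0, 0.045, 0, 0, 0.006, 0.03, 0.045, 0, 0, 0.006, 0.06, 0.045, 0, 0, 0.006, 0.09, 0.045, 0, 0, 0.006, 0.12, 0.045, 0, 0, 0.006, 0.145, 0.045, 0, 0, 0.006, 0.164, 0.045, 0, 0, 0.006, 0.164, 0.045, 0, 0, 0.006, 0.164, 0.045, 0],
  "squeeze": 20
}}

```text
time: 4.0
eef_pos: [0.6254, -0.1312, 0.147]
orientation: [[-0.946, -0.0, 0.324], [-0.324, 0.0, -0.946], [0.0, -1.0, -0.0]]
wrist_force: [0.2, -0.0, 0.6]
finger_gap: 0.998
```

```bash
python3 - <<'E'
from h import *
s=robot.observe();print(s['eef_pos'],s['wrist_force'],s['qvel'].round(3))
a=shot('scene','s2');b=shot('side','d2');a=a[130:300,215:425,::-1];b=b[90:330,230:400,::-1]
a=cv2.resize(a,(494,400),interpolation=cv2.INTER_CUBIC)
b=cv2.resize(b,(283,400),interpolation=cv2.INTER_CUBIC)
cv2.imwrite('pics/c2.png',np.hstack([a,b]))
E
```

```text
[ 0.62540972 -0.13119948  0.14695469] [ 0.18472107 -0.04010843  0.59846311] [ 0.001 -0.019  0.013 -0.016  0.001 -0.003  0.001]
```

View pics/c2.png

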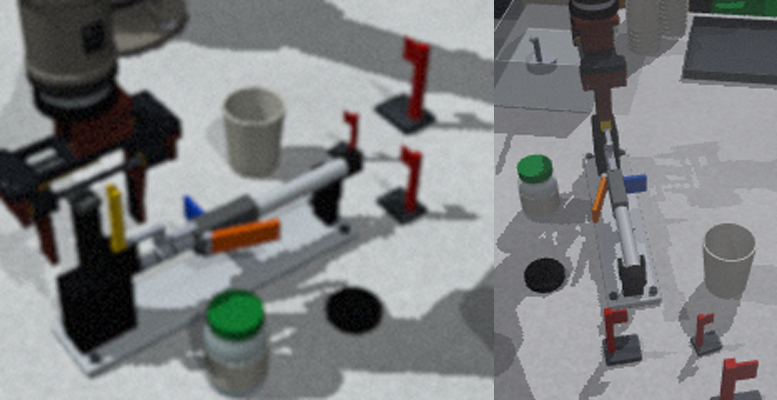

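The fingers straddle the black grip and the yellow blade in crop around (100,220). Squeezing now.

Emit:
{"fn": "send_rows", "kwargs": {
  "motion": [0.3, 0, 0, 0, 0, 0.4, 0, 0, 0, 0, 0.45, 0, 0, 0, 0, 0.5, 0, 0, 0, 0, 0.55, 0, 0, 0, 0, 0.6, 0, 0, 0, 0, 0.62, 0, 0, 0, 0, 0.62, 0, 0, 0, 0, 0.62, 0, 0, 0, 0, 0.62, 0, 0, 0, 0],
  "squeeze": 20
}}

```text
time: 5.1
eef_pos: [0.6248, -0.1289, 0.1464]
orientation: [[-0.946, -0.002, 0.325], [-0.325, 0.004, -0.946], [0.0, -1.0, -0.004]]
wrist_force: [-1.8, 6.6, 3.4]
finger_gap: 0.435
```

```bash
python3 - <<'E'
from h import *
s=robot.observe();print(s['eef_pos'],s['wrist_force'],s['finger_gap']*88)
a=shot('scene','s3')
h=cv2.cvtColor(a,cv2.COLOR_RGB2HSV);m=cv2.inRange(h,(6,150,80),(18,255,255));m[300:]=0;m[:130]=0;m[:,:225]=0;m[:,430:]=0
p=np.argwhere(m)[:,::-1];print('orange centroid',p.mean(0),len(p))
E
```

```text
[ 0.62481325 -0.12890876  0.14641517] [-1.83089075  6.59014707  3.39174016] 38.31388350443387
orange centroid [348.75819672 214.41393443] 244
```

Emit:
{"fn": "send_rows", "kwargs": {
  "motion": [0.5, 0, 0, 0, 0, 0.4, 0, 0, 0, 0, 0.2, 0, 0, 0, 0, 0, 0, 0, 0, 0, 0, 0, 0, 0, 0, 0, 0, -0.02, 0, 0, 0, 0, -0.06, 0, 0, 0, 0, -0.1, 0, 0, 0, 0, -0.14, 0, 0, 0, 0, -0.164, 0, 0, 0, 0, -0.164, -0.03, 0, 0, 0, -0.164, -0.06, 0, 0, 0, -0.164, -0.1, 0, 0, 0, -0.164, -0.1, 0, 0, 0, -0.164, -0.1, 0, 0, 0, -0.164, -0.1, 0, 0, 0, -0.164, -0.1, 0, 0, 0, -0.164, -0.1, 0]
}}

```text
time: 6.95
eef_pos: [0.5929, -0.0384, 0.3107]
orientation: [[-0.947, 0.0, 0.322], [-0.322, -0.001, -0.947], [0.0, -1.0, 0.001]]
wrist_force: [-0.1, -0.4, 0.1]
finger_gap: 1.002
```

```bash
cat >> h.py <<'E'
yaw=np.radians(19.); X=np.array([np.cos(yaw),np.sin(yaw)]); Y=np.array([-X[1],X[0]])
G=np.array([.627,-.1355])+.2*Y   # stand origin
def st(P): d=np.array(P)[:2]-G; return np.round([d@X,d@Y],4)
def wo(x,y): return G+x*X+y*Y
E
python3 - <<'E'
from h import *
import json
np.set_printoptions(precision=4,suppress=True)
c=eyes.calibration('wrist'); shot('wrist','w3'); s=robot.observe(); print(s['eef_pos'],s['qvel'].round(3),G)
json.dump({k:np.array(v).tolist() for k,v in c.items()},open('w3.json','w'))
S=eyes.calibration('scene');D=eyes.calibration('side')
print('cup',st(tri(ray(S,322,174),ray(D,371,233))),'lid',st(tri(ray(S,315,262),ray(D,254.5,190))),'mark side',st(onz(D,309,278,.08)),st(onz(S,386,195,.08)),'cap',st(onz(S,366,262,.012)))
E
```

```text
[ 0.5929 -0.0381  0.3106] [-0.006 -0.    -0.003  0.001 -0.    -0.003  0.   ] [0.5619 0.0536]
cup [-0.1398  0.0995] lid [ 0.1217 -0.1136] mark side [0.0245 0.1899] [0.0261 0.1941] cap [0.1355 0.034 ]
```

View pics/w3.png

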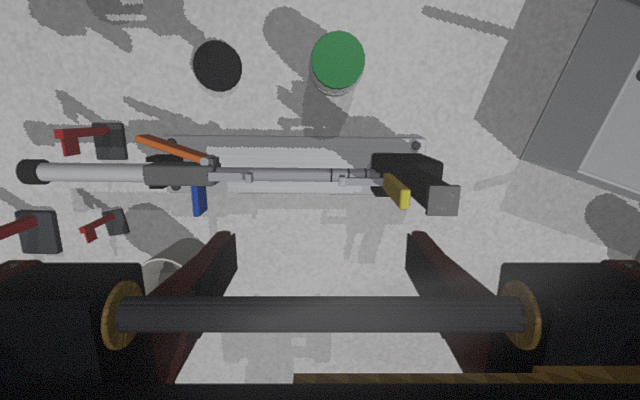

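Wrist view: leg out, foot face (17,172), collar (177,174), tab's +y face (194,200), lever still open with tip (138,139), trigger back at rest (397,190), mark tip about (70,155).

```bash
python3 - <<'E'
from h import *
import json
c={k:np.array(v) for k,v in json.load(open('w3.json')).items()}
for n,u,v,z in(('grip top',443.5,200,.2),('foot face',17,172,.08),('collar+y',145,175,.098),('collar-y',210,175,.098),('tab face',194,205,.08),('lever tip',138,139,.094),('mark',70,155,.08),('baseR',427,138,.012)):
    print(n,st(onz(c,u,v,z)))
g=wo(.004,.0)
im=cv2.imread('pics/w3.png');h=cv2.cvtColor(im,cv2.COLOR_BGR2HSV)
m=cv2.inRange(h,(0,120,50),(5,255,255))|cv2.inRange(h,(172,120,50),(180,255,255));m[165:]=0;m[:,130:]=0
p=np.argwhere(m)[:,::-1];q=p[p[:,1]>=p[:,1].max()-3];print('red tip rows',q.min(0),q.max(0),st(onz(c,*q.mean(0),.08)))
E
```

```text
grip top [-0.0015 -0.2   ]
foot face [0.004 0.26 ]
collar+y [0.0029 0.1002]
collar-y [0.0025 0.027 ]
tab face [-0.0372  0.0556]
lever tip [0.0426 0.1045]
mark [0.0237 0.1937]
baseR [ 0.0363 -0.2408]
red tip rows [ 64 152] [ 79 155] [0.0259 0.1932]
```

```bash
python3 - <<'E'
from h import *
to((*wo(.007,.15),.31),19)
E
```

```text
shift [-0.0066  0.0005 -0.2468] turn -90.21
```

Emit:
{"fn": "send_rows", "kwargs": {
  "motion": [0, 0, 0, -0.02, -8, 0, 0, 0, -0.05, -16, 0, -0.002, 0, -0.08, -24, 0, -0.003, 0, -0.11, -32, 0, -0.004, 0, -0.14, -40, 0, -0.005, 0, -0.17, -48, 0, -0.006, 0, -0.2, -56, 0, -0.007, 0, -0.225, -64, 0, -0.007, 0, -0.24, -72, 0, -0.007, 0, -0.247, -80, 0, -0.007, 0, -0.247, -88, 0, -0.007, 0, -0.247, -90, 0, -0.007, 0, -0.247, -90, 0, -0.007, 0, -0.247, -90, 0, -0.007, 0, -0.247, -90, 0, -0.007, 0, -0.247, -90]
}}

```text
time: 8.6
eef_pos: [0.5195, 0.1989, 0.3106]
orientation: [[0.323, -0.0, 0.946], [-0.946, -0.0, 0.323], [0.0, -1.0, -0.0]]
wrist_force: [-0.4, 0.0, -0.3]
finger_gap: 1.0
```

```bash
python3 - <<'E'
from h import *
import json
np.set_printoptions(precision=4,suppress=True)
c=eyes.calibration('wrist'); shot('wrist','w4'); s=robot.observe(); print(s['eef_pos'],st(s['eef_pos']),s['joint_positions'],s['qvel'].round(3))
json.dump({k:np.array(v).tolist() for k,v in c.items()},open('w4.json','w'))
E
```

```text
[0.5195 0.199  0.3107] [0.0073 0.1512] [-0.8687  0.2135  0.4676  1.7568 -0.1028  1.1954 -0.0433] [-0.     0.    -0.002  0.001 -0.003  0.    -0.   ]
```

View pics/w4.png

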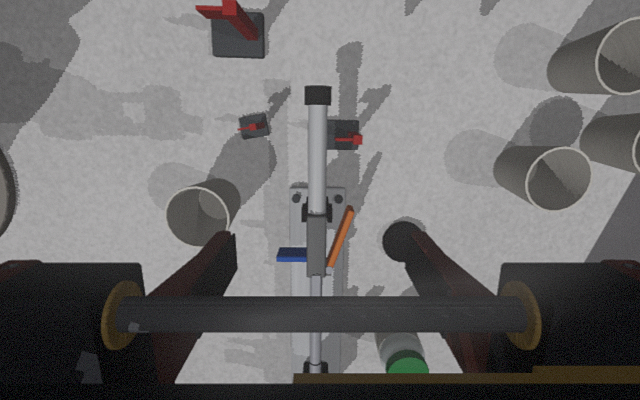

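Wrist view (up = +y, right = +x): foot end (318,86), middle mark tip (335,141), tab's +y edge (292,248), open lever tip (350,208), cup (197,215), cap (403,241).

```bash
python3 - <<'E'
from h import *
import json
np.set_printoptions(precision=4,suppress=True)
c={k:np.array(v) for k,v in json.load(open('w4.json')).items()}
im=cv2.imread('pics/w4.png');h=cv2.cvtColor(im,cv2.COLOR_BGR2HSV)
print('foot col',im[78:110,318].mean(1).astype(int))
r=cv2.inRange(h,(0,110,50),(6,255,255))|cv2.inRange(h,(172,110,50),(180,255,255))
p=np.argwhere(r[115:160,325:375])[:,::-1]+[325,115]
for u in range(p[:,0].min(),p[:,0].max()+1): k=p[p[:,0]==u]; print(u,k[:,1].min(),k[:,1].max(),end='; ')
print()
b=np.argwhere(cv2.inRange(h,(105,120,40),(130,255,255))[230:275,260:320])[:,::-1]+[260,230];print('blue',b.min(0),b.max(0))
print('cam',st(c['extrinsics'][:3,3]))
for n,u,v,z in(('foot end top rim',318,86,.095),('mark z80',335,141.5,.08),('tab face top',290,247.5,.096),('collar +y',318,212,.098),('collar -y',318,277,.098),('lever tip',350,208,.094),('axis tube',318,150,.08),('cup rim',198,216,.092)):
    print(n,st(onz(c,u,v,z)))
E
```

```text
foot col [162 160 157 159 166 169 178 103  53  50  54  49  51  50  50  54  51  51
  55  48  55  47  50  52  47  42  70 165 169 169 165 168]
335 138 140; 336 138 140; 337 138 140; 338 138 140; 339 138 140; 340 137 140; 341 138 140; 342 138 140; 343 138 140; 344 138 140; 345 138 140; 346 138 140; 347 138 140; 348 138 140; 349 133 140; 350 132 140; 351 134 141; 352 138 141; 353 135 143; 354 135 144; 355 134 144; 356 134 144; 357 135 144; 358 135 144; 359 135 143; 360 135 143; 361 136 143; 
blue [277 248] [305 261]
cam [0.0078 0.219 ]
foot end top rim [0.0049 0.2481]
mark z80 [0.024  0.1887]
tab face top [-0.0297  0.0649]
collar +y [0.0041 0.1096]
collar -y [0.0037 0.027 ]
lever tip [0.0414 0.1131]
axis tube [0.0044 0.179 ]
cup rim [-0.1375  0.1034]
```

Emit:
{"fn": "send_rows", "kwargs": {
  "motion": [0, 0.025, 0, 0.002, 0, 0, 0.05, 0, 0.004, 0, 0, 0.072, 0, 0.005, 0, 0, 0.072, 0, 0.005, 0, 0, 0.072, 0, 0.005, 0, 0, 0.072, 0.04, 0.005, 0, 0, 0.072, 0.08, 0.005, 0, 0, 0.072, 0.12, 0.005, 0, 0, 0.072, 0.16, 0.005, 0, 0, 0.072, 0.19, 0.005, 0, 0, 0.072, 0.215, 0.005, 0, 0, 0.072, 0.235, 0.005, 0, 0, 0.072, 0.249, 0.005, 0, 0, 0.072, 0.249, 0.005, 0, 0, 0.072, 0.249, 0.005, 0, 0, 0.072, 0.249, 0.005, 0]
}}

```text
time: 10.25
eef_pos: [0.5483, 0.133, 0.0628]
orientation: [[0.324, 0.002, 0.946], [-0.946, 0.001, 0.324], [-0.0, -1.0, 0.002]]
wrist_force: [-0.2, 0.3, 0.0]
finger_gap: 1.002
```

```bash
python3 - <<'E'
from h import *
s=robot.observe();print(s['eef_pos'],st(s['eef_pos']),s['wrist_force'],s['qvel'].round(3))
shot('wrist','w5')
a=shot('scene','s5');b=shot('side','d5')
a=cv2.resize(a[130:300,240:440,::-1],(470,400),interpolation=cv2.INTER_CUBIC)
b=cv2.resize(b[130:330,230:390,::-1],(320,400),interpolation=cv2.INTER_CUBIC)
cv2.imwrite('pics/c5.png',np.hstack([a,b]))
E
```

```text
[0.54831883 0.13302297 0.06275937] [0.013  0.0795] [-0.18593733  0.34728984  0.01380274] [ 0.001 -0.002  0.003  0.001 -0.001 -0.002  0.003]
```

View pics/c5.png

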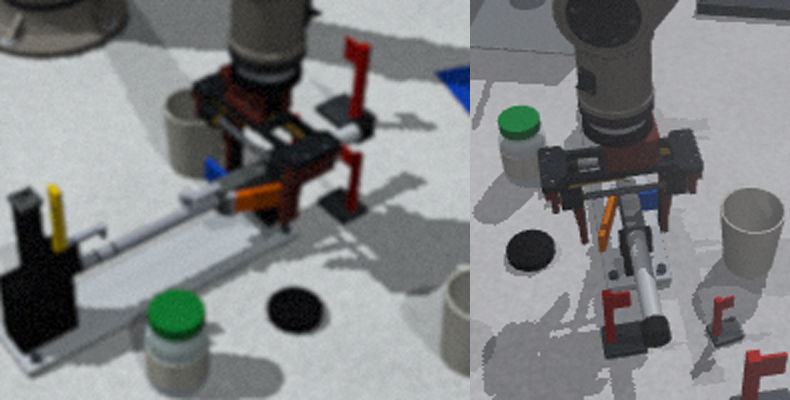

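Fingers straddle lever and collar, with the tab-side finger beyond the tab, all clear. Pushing in steps.

Emit:
{"fn": "send_rows", "kwargs": {
  "motion": [0, 0.01, 0, 0, 0, 0, 0.015, 0, 0, 0, 0, 0.02, 0, 0, 0, 0, 0.025, 0, 0, 0, 0, 0.03, 0, 0, 0, 0, 0.036, 0, 0, 0, 0, 0.042, 0, 0, 0, 0, 0.048, 0, 0, 0, 0, 0.054, 0, 0, 0, 0, 0.06, 0, 0, 0, 0, 0.06, 0, 0, 0, 0, 0.06, 0, 0, 0, 0, 0.06, 0, 0, 0]
}}

```text
time: 11.7
eef_pos: [0.5667, 0.0756, 0.0615]
orientation: [[0.324, -0.0, 0.946], [-0.946, -0.0, 0.324], [0.0, -1.0, -0.001]]
wrist_force: [-1.8, 3.0, 2.2]
finger_gap: 0.998
```

```bash
python3 - <<'E'
from h import *
np.set_printoptions(precision=4,suppress=True)
s=robot.observe();F=s['wrist_force'];print(st(s['eef_pos']),s['eef_pos'][2],F,'Fx,Fy',F[:2]@X,F[:2]@Y,s['qvel'].round(3))
for n in('scene','side'):
    im=shot(n,n+'6'); c=eyes.calibration(n)
    # sample image along the monopod axis line (x=.0035,z=.08) & along the mark line
    ys=np.arange(.15,.28,.003)
    uv=[proj(c,(*wo(.0035,y),.08)) for y in ys]
    print(n,[(round(float(y),3),int(im[int(round(v)),int(round(u))].mean())) for y,(u,v) in zip(ys,uv)])
    print('mark px',proj(c,(*wo(.024,.1917),.08)),'foot there',proj(c,(*wo(.0035,.1917),.08)))
a=cv2.resize(cv2.imread('pics/scene6.png')[160:240,330:430],(500,400),interpolation=cv2.INTER_CUBIC)
b=cv2.resize(cv2.imread('pics/side6.png')[235:315,275:335],(300,400),interpolation=cv2.INTER_CUBIC)
cv2.imwrite('pics/c6.png',np.hstack([a,b]))
E
```

```text
[0.0117 0.0192] 0.06150972729152838 [-1.796   3.0209  2.2056] Fx,Fy -0.7146270885541374 3.4410322092888608 [-0.004 -0.001 -0.004 -0.001 -0.001 -0.001  0.001]
scene [(0.15, 137), (0.153, 127), (0.156, 140), (0.159, 128), (0.162, 144), (0.165, 144), (0.168, 146), (0.171, 140), (0.174, 128), (0.177, 139), (0.18, 130), (0.183, 149), (0.186, 145), (0.189, 127), (0.192, 84), (0.195, 37), (0.198, 26), (0.201, 5), (0.204, 13), (0.207, 12), (0.21, 33), (0.213, 102), (0.216, 102), (0.219, 113), (0.222, 125), (0.225, 132), (0.228, 81), (0.231, 81), (0.234, 49), (0.237, 77), (0.24, 98), (0.243, 52), (0.246, 83), (0.249, 52), (0.252, 76), (0.255, 92), (0.258, 54), (0.261, 68), (0.264, 91), (0.267, 116), (0.27, 150), (0.273, 176), (0.276, 192), (0.279, 191)]
mark px [384.83  194.945] foot there [379.7904 191.1524]
side [(0.15, 165), (0.153, 174), (0.156, 172), (0.159, 171), (0.162, 167), (0.165, 164), (0.168, 172), (0.171, 168), (0.174, 51), (0.177, 43), (0.18, 51), (0.183, 45), (0.186, 49), (0.189, 49), (0.192, 50), (0.195, 41), (0.198, 36), (0.201, 39), (0.204, 41), (0.207, 43), (0.21, 35), (0.213, 37), (0.216, 175), (0.219, 174), (0.222, 176), (0.225, 174), (0.228, 176), (0.231, 180), (0.234, 178), (0.237, 175), (0.24, 179), (0.243, 179), (0.246, 173), (0.249, 174), (0.252, 171), (0.255, 158), (0.258, 159), (0.261, 164), (0.264, 181), (0.267, 179), (0.27, 177), (0.273, 181), (0.276, 180), (0.279, 178)]
mark px [309.3473 278.6063] foot there [318.5869 277.1237]
```

View pics/c6.png

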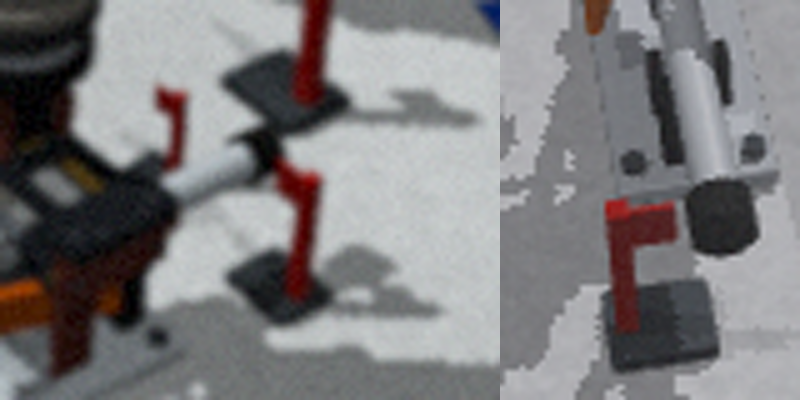

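```bash
python3 - <<'E'
from h import *
S=eyes.calibration('scene');D=eyes.calibration('side')
print('side foot bottom rim',st(onz(D,275+222/5,235+257/5,.065)))
print('side mark tip',st(onz(D,310,279.5,.08)))
print('scene foot end mid',st(onz(S,330+281/5,160+148/5,.08)),'scene mark',st(onz(S,330+277/5,160+170/5,.08)))
b=cv2.imread('pics/scene6.png'); print(b[182:198,380:394].mean(2).astype(int)); print((b[182:198,380:394,2].astype(int)-b[182:198,380:394,1]))
E
```

```text
side foot bottom rim [0.0045 0.2055]
side mark tip [0.023  0.1944]
scene foot end mid [0.009  0.2105] scene mark [0.0219 0.1957]
[[127  85  54  36  45  52  50  57  53  54  56  47  38  29]
 [166 136  90  50  38  41  51  56  48  47  40  37  27  29]
 [174 138  96  50  37  29  41  43  45  38  27  35  37  52]
 [121  88  59  34  28  29  35  34  35  33  39  49  77  98]
 [ 60  31  21  20  31  31  42  51  57  68  81  94 116 143]
 [ 17  17  21  13  19  45  72 113 125 132 139 147 165 184]
 [ 24   3  14  17  15  41 102 151 175 179 187 184 186 191]
 [ 48  13  11  13  12  33  86 152 188 198 195 196 193 196]
 [ 75  26   5  12  10  23  71 140 181 197 194 194 197 192]
 [ 84  37  12   7  15  30  67 127 169 193 192 191 191 196]
 [ 95  48   9   6   7  27  60 108 158 179 187 190 189 192]
 [ 86  39  20   2  19  19  43  74 107 149 170 172 174 184]
 [ 69  31  25  37  49  42  36  37  66 100 122 134 127 153]
 [ 52  37  59  80  96  69  42  34  36  57  78  78  82 105]
 [ 53  63  87 114 114  83  47  35  31  29  39  44  50  74]
 [ 90  96 112 124 113  81  49  28  27  30  41  33  30  61]]
[[ -2  -4   2  -6  -5  -5 
[... 218 characters left out ...]
2   0   4  -1  -3  -2  -1  -7  -1  -1  -1  -4  -7]
 [  1  -3   5  -1  -2   0  -1  -5  -8  -1  -8  -3  -6  -8]
 [ -1   0  -2  -1  -9  -1  -1  -7  -6  -4  -3  -4  -6  -5]
 [  0   2  -3  -2   1   0  -6  -3  -4  -7  -7  -5  -2  -6]
 [  0   1   4  -8   3   7   3  -4  -4  -6  -2  -5  -6  -6]
 [ -8  -2   1   2  11  38  29  10   1  -5  -8  -6  -6  -5]
 [ -4  -4  -4   1  23  54  56  44  24   4  -2   2  -1  -4]
 [ -3  -5  -5  -6  23  56  72  69  53  27  15  12  15   4]
 [ -5  -1   1   6  13  46  73  80  69  60  51  54  55  36]
 [ -4  -2   0   1  16  34  71  82  80  79  87  99 101  70]
 [ -1  -2  -1   2  12  44  71  82  83  89  93 115 110  69]
 [ -7   0  -6  -1  11  41  62  78  82  85  81  93  88  45]]
```

Emit:
{"fn": "send_rows", "kwargs": {
  "motion": [0, 0.004, 0, 0, 0, 0, 0.008, 0, -0.002, 0, 0, 0.012, 0, -0.004, 0, 0, 0.0135, 0, -0.004, 0, 0, 0.0135, 0, -0.004, 0, 0, 0.0135, 0, -0.004, 0, 0, 0.0135, 0, -0.004, 0]
}}

```text
time: 12.5
eef_pos: [0.5682, 0.0621, 0.0618]
orientation: [[0.324, 0.001, 0.946], [-0.946, 0.0, 0.324], [0.0, -1.0, 0.001]]
wrist_force: [1.7, 4.7, 1.0]
finger_gap: 0.999
```

```bash
cat > m.py <<'E'
from h import *
import sys
np.set_printoptions(precision=4,suppress=True)
s=robot.observe();F=s['wrist_force'];print(st(s['eef_pos']),s['eef_pos'][2],'Fx,Fy',F[:2]@X,F[:2]@Y,s['finger_gap']*88)
t=sys.argv[1]
a=shot('scene','s'+t);b=shot('side','d'+t);D=eyes.calibration('side');S=eyes.calibration('scene')
r=b.astype(int);red=(r[:,:,0]-r[:,:,1]>35)
p=np.argwhere(red[265:305,285:330])[:,::-1]+[285,265]
rt=p[:,0].max();k=p[p[:,0]>=rt-1];print('side arm tip col',rt,'rows',k[:,1].min(),k[:,1].max())
print('mark y if tip mid is z80',st(onz(D,rt,k[:,1].mean(),.08)), 'arm top col',[(u,p[p[:,0]==u][:,1].min(),p[p[:,0]==u][:,1].max()) for u in range(300,rt+1)])
for u in range(314,326,2):
    col=b[265:305,u].mean(1); d=np.where(col<75)[0]+265; print(u,d.min(),d.max(),st(onz(D,u,d.max()+.5,.065)))
for v in range(186,197,2):
    print('scene row',v,a[v,372:396].mean(1).astype(int).tolist())
a=cv2.resize(a[170:220,350:410,::-1],(480,400),interpolation=cv2.INTER_CUBIC)
b=cv2.resize(b[255:305,285:325,::-1],(320,400),interpolation=cv2.INTER_CUBIC)
cv2.imwrite(f'pics/c{t}.png',np.hstack([a,b]))
E
python3 m.py 7
```

```text
[0.0088 0.006 ] 0.061828238929275435 Fx,Fy 3.1222791607323566 3.880765293589303 87.9515734773976
side arm tip col 309 rows 275 282
mark y if tip mid is z80 [0.0247 0.1913] arm top col [(300, np.int64(275), np.int64(300)), (301, np.int64(276), np.int64(300)), (302, np.int64(276), np.int64(300)), (303, np.int64(276), np.int64(283)), (304, np.int64(276), np.int64(283)), (305, np.int64(276), np.int64(283)), (306, np.int64(276), np.int64(283)), (307, np.int64(276), np.int64(282)), (308, np.int64(275), np.int64(282)), (309, np.int64(275), np.int64(282))]
314 267 304 [0.0241 0.2488]
316 266 304 [0.0199 0.2496]
318 266 304 [0.0158 0.2504]
320 266 280 [0.0003 0.1901]
322 267 279 [-0.0045  0.1883]
324 265 278 [-0.0094  0.1865]
scene row 186 [194, 193, 191, 188, 176, 152, 142, 151, 171, 186, 192, 188, 166, 136, 95, 66, 58, 66, 84, 102, 126, 149, 163, 184]
scene row 188 [167, 146, 113, 74, 45, 28, 18, 26, 62, 107, 149, 184, 193, 188, 186, 182, 177, 183, 187, 182, 187, 189, 195, 193]
scene row 190 [120, 115, 93, 61, 27, 15, 13, 12, 14, 34, 88, 150, 187, 185, 184, 188, 193, 191, 192, 194, 195, 195, 196, 193]
scene row 192 [181, 181, 170, 143, 95, 45, 6, 12, 12, 17, 48, 114, 151, 140, 117, 127, 154, 181, 190, 191, 192, 196, 194, 196]
scene row 194 [154, 150, 142, 129, 105, 63, 24, 7, 2, 18, 49, 102, 135, 111, 62, 40, 66, 94, 123, 128, 130, 145, 175, 191]
scene row 196 [118, 112, 97, 90, 73, 38, 31, 19, 41, 63, 102, 131, 133, 90, 45, 33, 33, 36, 40, 45, 51, 70, 130, 173]
```

Emit:
{"fn": "send_rows", "kwargs": {
  "motion": [0.2, 0, 0, 0, 0, 0.3, 0, 0, 0, 0, 0.4, 0, 0, 0, 0, 0.5, 0, 0, 0, 0, 0.55, 0, 0, 0, 0, 0.6, 0, 0, 0, 0, 0.65, 0, 0, 0, 0, 0.75, 0, 0, 0, 0, 0.75, 0, 0, 0, 0, 0.75, 0, 0, 0, 0, 0.75, 0, 0, 0, 0],
  "squeeze": 30
}}

```text
time: 13.7
eef_pos: [0.564, 0.0602, 0.0616]
orientation: [[0.323, -0.007, 0.946], [-0.946, -0.001, 0.323], [-0.002, -1.0, -0.007]]
wrist_force: [-13.7, -0.7, 11.6]
finger_gap: 0.362
```

```bash
python3 m.py 8
```

```text
[0.0041 0.0056] 0.06163610012573971 Fx,Fy -13.156703680380962 3.819546783047731 31.867179171981682
side arm tip col 309 rows 275 282
mark y if tip mid is z80 [0.0247 0.1913] arm top col [(300, np.int64(275), np.int64(300)), (301, np.int64(276), np.int64(300)), (302, np.int64(276), np.int64(300)), (303, np.int64(276), np.int64(283)), (304, np.int64(276), np.int64(283)), (305, np.int64(276), np.int64(283)), (306, np.int64(276), np.int64(283)), (307, np.int64(276), np.int64(282)), (308, np.int64(275), np.int64(282)), (309, np.int64(275), np.int64(282))]
314 267 304 [0.0241 0.2488]
316 266 304 [0.0199 0.2496]
318 266 304 [0.0158 0.2504]
320 266 280 [0.0003 0.1901]
322 267 279 [-0.0045  0.1883]
324 265 277 [-0.0099  0.1838]
scene row 186 [188, 194, 193, 183, 171, 156, 131, 156, 173, 190, 191, 187, 174, 141, 94, 65, 64, 68, 83, 95, 123, 144, 164, 179]
scene row 188 [167, 148, 112, 86, 51, 27, 15, 32, 62, 106, 158, 189, 189, 191, 187, 180, 176, 181, 187, 184, 187, 189, 194, 194]
scene row 190 [128, 110, 94, 57, 27, 14, 21, 4, 9, 41, 89, 152, 182, 187, 186, 188, 199, 194, 194, 190, 198, 196, 193, 194]
scene row 192 [184, 183, 172, 144, 95, 46, 7, 7, 13, 14, 48, 118, 148, 146, 117, 119, 159, 179, 185, 189, 192, 193, 199, 194]
scene row 194 [161, 151, 140, 130, 104, 63, 15, 4, 0, 16, 49, 105, 130, 103, 62, 44, 65, 97, 127, 132, 128, 156, 174, 193]
scene row 196 [119, 110, 97, 93, 68, 39, 26, 25, 34, 64, 100, 132, 134, 93, 48, 27, 29, 35, 36, 51, 48, 72, 126, 175]
```

Lever shut: gap 31.9 mm. The arm is 4 mm off sideways, giving 13 N, so I'll relax that and take the final look.

Emit:
{"fn": "send_rows", "kwargs": {
  "motion": [0.75, 0, 0, -0.002, 0, 0.75, 0, 0, -0.004, 0, 0.75, 0, 0, -0.004, 0, 0.75, 0, 0, -0.004, 0, 0.75, 0, 0, -0.004, 0]
}}

```text
time: 14.3
eef_pos: [0.5639, 0.0604, 0.0618]
orientation: [[0.324, 0.0, 0.946], [-0.946, 0.0, 0.324], [-0.0, -1.0, 0.0]]
wrist_force: [-2.1, 3.9, 1.3]
finger_gap: 0.358
```

```bash
python3 - <<'E'
from h import *
np.set_printoptions(precision=4,suppress=True)
s=robot.observe();F=s['wrist_force'];print(st(s['eef_pos']),s['eef_pos'][2],'Fx,Fy',F[:2]@X,F[:2]@Y,F[2],s['finger_gap']*88)
out=[]
th=np.linspace(0,2*np.pi,24,endpoint=False)
for n,(x0,y0,w,h),W in(('scene',(355,170,50,45),440),('side',(290,258,40,45),355)):
    im=shot(n,n+'9');c=eyes.calibration(n)
    r=im.astype(int);p=np.argwhere((r[:,:,0]-r[:,:,1]>35)[y0:y0+h,x0:x0+w])[:,::-1]+[x0,y0]
    k=p[p[:,0]==(p[:,0].min()+(0) if n=='scene' else p[:,0].max())];print(n,'tip col',k[0,0],'rows',k[:,1].min(),k[:,1].max())
    g=W/w;big=cv2.resize(im[y0:y0+h,x0:x0+w,::-1],(W,int(h*g)),interpolation=cv2.INTER_CUBIC)
    for t in th:
        q=proj(c,(*wo(.002+.015*np.cos(t),.192),.08+.015*np.sin(t)))
        cv2.circle(big,tuple(((q-[x0,y0]+.5)*g).astype(int)),1,(0,255,0),-1)
    for zz in(.07,.08,.09):
        q=proj(c,(*wo(.022,.192),zz));cv2.circle(big,tuple(((q-[x0,y0]+.5)*g).astype(int)),2,(255,255,0),-1)
    out.append(cv2.copyMakeBorder(big,0,400-big.shape[0],0,0,cv2.BORDER_CONSTANT))
cv2.imwrite('pics/c9.png',np.hstack(out))
E
```

```text
[0.0041 0.0058] 0.06177790692565528 Fx,Fy -0.6568222846974943 4.390433341796799 1.3409123682549917 31.473242186634806
scene tip col 361 rows 178 178
side tip col 309 rows 275 282
```

View pics/c9.png

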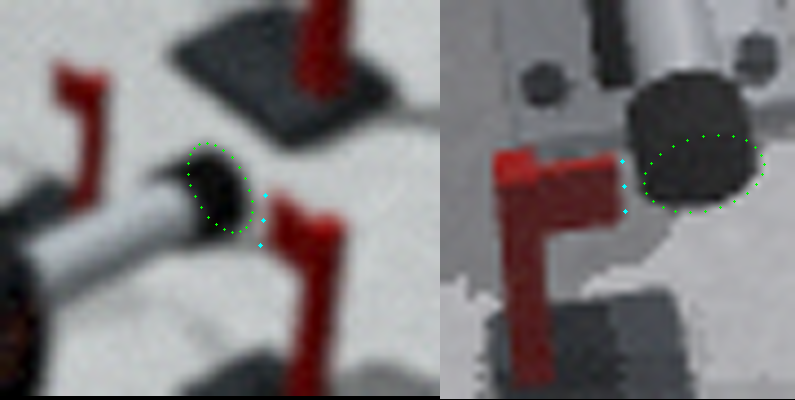

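Crop: in the scene half the foot edge (245,200) is about 1 px left of the outline drawn at y = 0.192, and the pointer tip (270,220) lies right of its dots. The side half suggests the same, so the foot may be 2–4 mm too far in. I'll check it by the leg's displacement within each camera.

```bash
python3 - <<'E'
from h import *
import json
np.set_printoptions(precision=4,suppress=True)
def edge(n,f,x,z,lo,hi):
    c=eyes.calibration(n);g=cv2.imread(f'pics/{f}.png',0).astype(np.float32)
    ys=np.arange(lo,hi,.0005);P=np.array([proj(c,(*wo(x,y),z)) for y in ys],np.float32)
    v=cv2.remap(g,P[:,0].reshape(1,-1).copy(),P[:,1].reshape(1,-1).copy(),cv2.INTER_LINEAR)[0]
    v=np.convolve(v,np.ones(5)/5,'same')
    # all crossings dark->bright of level 85
    i=[k for k in range(6,len(v)-6) if v[k]<85<=v[k+1]]; return ys[i]
for x in(-.004,.0,.004,.008): print('side x',x,'popped',edge('side','d5',x,.065,.2,.3) if False else edge('side','d5' ,x,.065,.2,.3),'mid',edge('side','side6',x,.065,.17,.26),'now',edge('side','side9',x,.065,.15,.25))
for z in(.075,.08,.085): print('scene z',z,'stowed',edge('scene','scene0',.002,z,.1,.2),'popped',edge('scene','s5',.002,z,.2,.3),'mid',edge('scene','scene6',.002,z,.17,.26),'now',edge('scene','scene9',.002,z,.15,.25))
c={k:np.array(v) for k,v in json.load(open('w4.json')).items()}
print('w4 foot',st(onz(c,318,85.2,.095)),'mark',[st(onz(c,337,139,z)) for z in(.08,.085,.09)])
E
```

```text
side x -0.004 popped [0.247] mid [0.202] now [0.1885]
side x 0.0 popped [0.2485] mid [0.203] now [0.1895]
side x 0.004 popped [0.249] mid [0.203] now [0.1895]
side x 0.008 popped [0.2485] mid [0.2025] now [0.1895]
scene z 0.075 stowed [0.1545] popped [0.212 0.267] mid [0.216] now [0.2025]
scene z 0.08 stowed [0.1535] popped [0.2075 0.2665] mid [0.2155] now [0.2005]
scene z 0.085 stowed [0.1515] popped [0.265] mid [] now [0.1975]
w4 foot [0.0049 0.2489] mark [array([0.0262, 0.1915]), array([0.026 , 0.1919]), array([0.0258, 0.1922])]
```

```bash
python3 - <<'E'
from h import *
np.set_printoptions(precision=4,suppress=True)
S=eyes.calibration('scene');D=eyes.calibration('side')
def s(u,v): return ray(S,355+u/8.8-.5,170+v/8.8-.5)
def d(u,v): return ray(D,290+(u-440)/8.875-.5,258+v/8.875-.5)
for n,a,b in(('tip top',(273,192),(618,163)),('tip bottom',(270,246),(622,224))):
    P=tri(s(*a),d(*b));print(n,st(P),P[2])
# subpixel arm profile at column of the arm in the side image, redness averaged over frames
R=[]
for f in('d7','d8','side9','side6'):
    im=cv2.imread(f'pics/{f}.png').astype(int);R.append(im[268:290,304:309,2]-im[268:290,304:309,1])
    last=im
print(np.mean(R,0).mean(1).round().astype(int),'rows 268..')
print(np.mean([cv2.imread(f'pics/{f}.png')[268:290,304:309,2].mean(1) for f in('d7','d8','side9')],0).round())
print(cv2.imread('pics/side9.png',0)[272:286,314:322])
E
```

```text
tip top [0.0234 0.1934] 0.09159243056615322
tip bottom [0.0234 0.1948] 0.0691336402905512
[-2 -3 -3 -2 -2 -2 -2 18 98 51 47 47 48 46 47 38  0  0  0  0  0  0] rows 268..
[105. 113. 117. 117. 122.  95.  94. 104. 143.  85.  82.  80.  82.  81.
  80.  92. 125. 125. 122. 123. 125. 147.]
[[ 41  45  46  48  43  46  49  52]
 [ 41  42  40  40  43  39  43  40]
 [ 46  45  39  39  40  42  42  42]
 [ 37  39  37  43  36  39  37  39]
 [ 40  36  36  40  34  42  38  40]
 [ 32  38  40  37  40  43  40  44]
 [ 37  36  35  38  37  38  43  41]
 [ 42  44  42  33  38  44  41  42]
 [ 36  35  40  38  40  41  39  43]
 [125 100  79 106 106 112 146 171]
 [125 123 126 174 175 176 173 172]
 [129 130 171 174 174 173 174 178]
 [126 129 175 174 173 173 177 181]
 [130 179 180 177 176 173 176 177]]
```

```bash
python3 - <<'E'
from h import *
D=eyes.calibration('side')
print('arm bottom front',st(onz(D,306,283.3,.07)),'arm top front',st(onz(D,306,276.5,.09)),'top back',st(onz(D,306,275.3,.09)),'foot rim bottom',st(onz(D,318,281.0,.065)))
E
```

```text
arm bottom front [0.0324 0.1953] arm top front [0.0311 0.1923] top back [0.0306 0.1891] foot rim bottom [0.0049 0.1906]
```

Side view: foot 190.6 mm against pointer 192.3 mm. The displacement check says 1.5 mm too far in. I'll back out by 1.7 mm while pinched.

Emit:
{"fn": "send_rows", "kwargs": {
  "motion": [0.75, -0.001, 0, 0, 0, 0.75, -0.0017, 0, 0, 0, 0.75, -0.0017, 0, 0, 0, 0.75, -0.0017, 0, 0, 0, 0.75, -0.0017, 0, 0, 0, 0.75, -0.0017, 0, 0, 0],
  "squeeze": 30
}}

```text
time: 15.0
eef_pos: [0.5633, 0.0622, 0.0618]
orientation: [[0.324, 0.0, 0.946], [-0.946, 0.0, 0.324], [-0.0, -1.0, 0.0]]
wrist_force: [-1.4, 3.3, 3.3]
finger_gap: 0.358
```

```bash
python3 - <<'E'
from h import *
D=eyes.calibration('side');S=eyes.calibration('scene')
s=robot.observe();F=s['wrist_force'];print(st(s['eef_pos']),F@np.array([*X,0]),F@np.array([*Y,0]),s['finger_gap']*88,s['time'])
ims=[eyes.read_camera('side') for _ in range(4)];g=np.mean([i.mean(2) for i in ims],0)
print(g[278:286,315:322].round().astype(int))
for u in(317,318,319,320):
    v=g[:,u];k=[r for r in range(276,290) if v[r]<105<=v[r+1]][0];e=k+(105-v[k])/(v[k+1]-v[k]);print(u,round(e,2),st(onz(D,u,e,.065)))
# bystanders unchanged?
for n,f in(('scene','scene0'),):
    a=eyes.read_camera(n);h=cv2.cvtColor(a,cv2.COLOR_RGB2HSV);b=cv2.cvtColor(cv2.imread(f'pics/{f}.png'),cv2.COLOR_BGR2HSV)
    for hh in(h,b):
        m=cv2.inRange(hh,(40,120,40),(80,255,255))[245:285,295:335];p=np.argwhere(m);q=np.argwhere(hh[250:275,350:385,2]<60);print('lid',p.mean(0),'cap',q.mean(0))
a=ims[0].astype(int);b=cv2.imread('pics/side0.png')[:,:,::-1].astype(int);print('cup diff',np.abs(a-b)[228:270,355:388].mean())
E
```

```text
[0.0041 0.0077] -0.2873402993046471 3.5603346283999238 31.53992084067338 15.0
[[ 38  39  41  42  38  41  41]
 [ 37  38  41  40  38  39  42]
 [ 39  40  40  39  40  42  42]
 [ 38  38  36  39  40  49 107]
 [121 105 144 146 146 174 174]
 [126 128 175 176 174 176 179]
 [127 129 176 174 176 178 183]
 [132 180 178 176 176 177 179]]
317 281.64 [0.0074 0.1919]
318 281.62 [0.0052 0.1923]
319 281.61 [0.003  0.1927]
320 281.45 [0.0008 0.1927]
lid [18.25558313 19.45409429] cap [11.50716332 15.40114613]
lid [18.17359413 19.56234719] cap [11.56980057 15.33333333]
cup diff 7.036315536315536
```

```bash
python3 -c "
from h import *
print(robot.close_job())"
```

```text
the job is handed in; nothing more can be done
None
```

I did all the steps in the order asked and handed the job in at about 15 s of the 45 s allowed. The arm is still pinching the shut lever and holding the foot at the pointer.

- **Trigger and leg:** I squeezed the trigger to a 38 mm gap and the leg popped all the way out, with the lever still open. I then let the trigger go, and it returned to rest.
- **Push and pinch:** I pushed the leg in by its blue tab to the middle-sized red pointer. I then pinched the lever shut at 30 N, relaxed a 4 mm sideways strain and backed the foot out 1.7 mm.

**Last checks**
- **Lever:** the finger gap is 31.5 mm, against 32 mm expected with the lever shut.
- **Forces:** the leg's spring shows about 3.6 N along it, with almost no sideways load.
- **Foot at the pointer:** the side camera puts the foot's end face at y = 192.3–192.7 mm and the pointer at about 192.3 mm.
- **Bystanders:** jar and lens cap are within 0.2 px of where they started. I only checked the cup by a coarse image difference (7 grey levels), which I put down to shadow.

**Disagreements:** the checks on the foot differ by a few millimetres.
- The arm's own position, assuming a 20 mm wide finger touching the tab, puts the foot about 2 mm too far out.
- The blurrier scene view suggested it was still about 2 mm too far in.
- I went with the side view, which agreed with the displacement check.

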